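# Fold an empty crate flat

### The arm

A 6-joint arm with a two-finger parallel gripper is mounted at the origin on the work surface. World frame = base frame: x ahead of the robot, y to its left, z up, the work surface at z = 0. Lengths are in mm, angles in degrees, forces in N, time in s.
With the tool pointing down it reaches from about 300 to 850 mm from the base axis. Payload 4.2 kg.
Tool frame: the origin (TCP) lies midway between the tips of the shut fingers; the grasp point (between the pads) lies 19 mm behind it; y points along the fingers, z is the direction in which the jaws open and shut, and the axes are right-handed (so a half turn about y gives the same grasp; the last joint's range is limited). The gripper opens to 91 mm and grips with 3 to 60 N. Pads are 32 mm wide; open, the fingers measure 118 mm over their backs; the gripper's body (76 mm by 178 mm) begins 60 mm behind the grasp point.
Start: joints at [66.177, 18.312, 89.639, -0, 72.044, -1.146], TCP at [221.693, 530.561, 213.976] pointing down, gripper open.
Joint ranges: [-177.97, 177.97], [-48.28, 115.42], [12.27, 149.76], [-77.06, 257.06], [2.81, 150.46], [-146.56, 146.56]. Speed limits (degrees/s): [147.25, 147.25, 180, 180, 180, 180].

### API

Orientations are given as [roll, pitch, yaw] about the fixed x, y, z axes, in that order (R = Rz(yaw) Ry(pitch) Rx(roll)).
In Python, from workcell import env gives the robot as it stands.
- The arm moves only by the shell command python3 -m handwheel 'ROWS' [FORCE]. ROWS is JSON, a list of rows, each a list of 3 entries, a list of its own where there are three numbers: the opening, from 0 (shut) to 1 (fully open), then the shift along the tool's x, y, z in mm, then the turn, a rotation vector about the tool's x, y, z in degrees. A call has exactly 10 rows; each row shifts and turns the commanded pose from where the row before left it, along the tool's axes as they then stand; what a row does not reach is not made up. A row lasts 1/12 s, in which the tool goes at most 41.7 mm and 7.16 degrees, less where a joint would pass 70% of its speed; a pose out of reach is approached as far as the arm can. A call is refused whole if a number of a shift passes 41.7 or a number of a turn 7.16, either way. A call with a gripper value outside its range is refused whole. The fingers move at their own pace and stop on an object; FORCE is the grip in N (left out, the last holds). Time passes only in rows, so rows that do not move let the fingers close, or fill a call up. It gives the time, the measured TCP pose, the force and the opening at its end, in the units of the state.
- env.state(): the state, without advancing time (a new reading comes with each control period).
- env.grab_frame(name): name is "scene" or "top" or "wrist"; returns the picture (400x640x3 uint8, red, green, blue); there is no depth.
- env.camera_info(name): a dict with "fx", "fy", "cx", "cy" (pixels), "camera_from_world" (4x4, takes a point from world to camera coordinates); the wrist camera has in their place "mount" (4x4, takes a point from camera to tool coordinates, whose origin is the TCP and whose axes are the tool frame's). Camera axes: x right, y down, z forward; pixel columns grow to the right and rows downward; lengths in mm; the calibration is good to about 2 mm. A picture is of the moment at which its call begins: read the wrist's pose just before it. camera_info takes no time and is no camera call.
- env.job_done(): hands the job in, once; it reports no verdict.
Trained networks look in the newest picture that a camera, given by its name, has taken for a name from the list of things; names that differ only in an ending like _2 or _b are one class to them, and where a whole thing is asked for, a point or a joint stands for the part that bears it (a point fixed in the world has none). Each returns a list of dicts, best first, with "p" (0 to 1); they miss things now and then, are a little off and sometimes report something else, mostly with a low value. They report only what shows in the picture. A call takes as long as a camera call.
- env.masks_of(camera, label): "region" (400x640 bool, what is visible of it) and "location" ([column, row] in pixels, amid what is visible of it).
The state is a dict: "time_s": time; "qpos": joint angles; "qvel": joint speeds; "effort": joint torques, N m; "ee_pos": TCP position; "ee_rot": TCP orientation; "force": force on the tool from outside, world axes, zero at the start; "torque": the same for the moment, N m; "gripper_width": finger opening in mm.
Only numpy, scipy, OpenCV 4.12 (cv2) and the standard library are available. Lean on these libraries where they do the work, as an engineer would, in place of code of your own. Each camera call takes 0.05 s, during which the arm holds its last target.

### The job

Fold the empty green crate flat where it stands, so that it can go on the pile of folded ones: push both short end walls inwards until they drop flat onto its floor, then push both long walls in on top of them. Only push with the fingertips or the outside of the fingers: do not lift the crate or shove it out of its place, and leave the things around it undisturbed.

Things in the scene. Friction and masses are not known exactly. Their poses are not given: they have to be found in the camera images.
- crate: empty green folding crate standing loose on the table, about 0.7 kg. Open it is 180 mm (its x) by 270 mm (its y) and 105 mm high; folded it is 23 mm high. Origin: centre of its underside, z up, its x axis pointing roughly away from the robot. Base slab 8 mm thick; four walls, each hinged along its lower edge, fold inwards. While the two short end walls stand upright between them, they block the long walls.
- end_left (a joint): short end wall on the crate's +y side, 162 mm wide, 93 mm tall, hinge 12 mm above the table, hand slot 70 x 22 mm below its top bar, the slot's upper edge 14 mm below the wall's top. Hinge angle in rad: 0 = upright, grows as the wall tips inwards, 1.571 = lying flat inside the crate. The hinge is lightly stiff: the wall keeps a small lean but, once pushed in by about half a radian or more, falls flat by itself. 
- end_right (a joint): the same short end wall on the crate's -y side. Hinge angle in rad: 0 = upright, grows as the wall tips inwards, 1.571 = lying flat inside the crate. The hinge is lightly stiff: the wall keeps a small lean but, once pushed in by about half a radian or more, falls flat by itself. 
- side_near (a joint): long wall on the crate's -x side (nearest the robot), 270 mm wide, 85 mm tall, hinge 20 mm above the table. Hinge angle in rad: 0 = upright, grows as the wall tips inwards, 1.571 = lying flat inside the crate. The hinge is lightly stiff: the wall keeps a small lean but, once pushed in by about half a radian or more, falls flat by itself. 
- side_far (a joint): the same long wall on the crate's +x side (farthest from the robot). Hinge angle in rad: 0 = upright, grows as the wall tips inwards, 1.571 = lying flat inside the crate. The hinge is lightly stiff: the wall keeps a small lean but, once pushed in by about half a radian or more, falls flat by itself. 
- end_left_top (a point): middle of the top edge of the left end wall (moves with the wall). With the wall upright it is 105 mm above the table, 130 mm from the crate's centre along its +y. The wall is 4 mm thick, 6 mm at its rim.
- end_right_top (a point): middle of the top edge of the right end wall (moves with the wall). With the wall upright it is 105 mm above the table, 130 mm from the crate's centre along its -y. The wall is 4 mm thick, 6 mm at its rim.
- side_near_top (a point): middle of the top edge of the near long wall (moves with the wall). With the wall upright it is 105 mm above the table, 86 mm from the crate's centre along its -x. The wall is 4 mm thick, 6 mm at its rim.
- side_far_top (a point): middle of the top edge of the far long wall (moves with the wall). With the wall upright it is 105 mm above the table, 86 mm from the crate's centre along its +x. The wall is 4 mm thick, 6 mm at its rim.
- battery: black and yellow tool battery pack, 115 x 74 mm, 63 mm high; origin at the centre of its underside. To be left alone.
- tape_measure: yellow tape measure standing on its edge, 72 x 40 mm, 72 mm high; origin at the centre of its underside. To be left alone.
- screw_jar: clear round jar with a red cap, 72 mm across, 85 mm high; origin at the centre of its underside. To be left alone.
- tape_roll: roll of brown packing tape lying flat, 110 mm across, 48 mm high; origin at the centre of its underside. To be left alone.
- spray_can: blue spray can, 66 mm across, 190 mm high; origin at the centre of its underside. To be left alone.
- screwdriver: red screwdriver lying on the table, 200 mm long, 26 mm high. To be left alone.

How it is judged (in metres and radians):
On the way, in this order (a step that is already met when the one before it is completed fails the run):
1. both short end walls lie flat inside the crate (value of joint each of end_left, end_right above 1.48 rad), for 0.1 s.
2. both long walls lie flat on top of them (value of joint each of side_near, side_far above 1.48 rad), for 0.2 s.
At the end, for the whole second after the job is handed in: All four walls lie flat (each within about 5 degrees of fully folded), the crate rests level on the table within 40 mm of where it stood, and every bystander is within 30 mm of where it stood (all of step 1 and all of step 2 and distance of crate from where it was at the start of the episode below 0.04 m and height (world z) of crate below 0.006 m and angle between crate's own z axis and vertical below 0.05 rad and linear speed of crate below 0.02 m/s and distance of each of battery, tape_measure, screw_jar, tape_roll, spray_can, screwdriver from where it was at the start of the episode below 0.03 m); the robot touches nothing.
It fails at once if the crate is lifted or tipped up (height (world z) of crate above 0.015 m or angle between crate's own z axis and vertical above 0.15 rad).
It fails at once if the crate is shoved more than 40 mm from its place (distance of crate from where it was at the start of the episode above 0.04 m).
It fails at once if a bystander is knocked over or pushed away (distance of any of battery, tape_measure, screw_jar, tape_roll, spray_can, screwdriver from where it was at the start of the episode above 0.03 m or angle between any of battery, tape_measure, screw_jar, tape_roll, spray_can's own z axis and vertical above 0.3 rad).
It also fails if it takes over 58 s, if anything falls off the work surface, if the arm or the gripper's body presses on something with over 40 N, if the wrist force passes 120 N, or if a joint passes its speed limit or range.

## Working session

There is one attempt and no reset: what is moved stays moved. The work goes in short steps, Python scripts to look and compute and a shell command to move; the robot and the scene stay as the last step left them, time stands still between calls to the robot, and variables do not carry over. Pictures are saved under pics/ and viewed, and the job is handed in when it is done.

```bash
ls; mkdir -p pics; python3 - <<'E'
from workcell import env
import cv2, json
s=env.state(); print({k:s[k] for k in ("time_s","ee_pos","ee_rot","gripper_width","force")})
for n in("scene","top"):
    f=env.grab_frame(n); cv2.imwrite(f"pics/{n}0.png",cv2.cvtColor(f,cv2.COLOR_RGB2BGR)); print(n,env.camera_info(n))
print(env.camera_info("wrist"))
E
```

```text
pics
{'time_s': 0.0, 'ee_pos': array([221.50210261, 530.08293571, 213.13418876]), 'ee_rot': array([-9.00998429e+01,  1.57736635e-03, -2.26787627e+01]), 'gripper_width': 91.21339784011373, 'force': array([-0.1510591 ,  0.10367467,  0.1969595 ])}
scene {'fx': 363.6594128807215, 'fy': 363.6594128807215, 'cx': 317.48506325375087, 'cy': 193.7680469334437, 'camera_from_world': array([[-7.17591096e-01,  6.96031645e-01, -2.45553946e-02,
         4.27072666e+02],
       [ 4.00926627e-01,  3.84001998e-01, -8.31745337e-01,
        -1.34746860e+02],
       [-5.69491754e-01, -6.06697960e-01, -5.54614035e-01,
         1.53649217e+03],
       [ 0.00000000e+00,  0.00000000e+00,  0.00000000e+00,
         1.00000000e+00]])}
top {'fx': 410.54287719258394, 'fy': 410.54287719258394, 'cx': 321.6042215750704, 'cy': 195.8191670977618, 'camera_from_world': array([[ 2.65071301e-02, -9.99646502e-01, -2.06006076e-03,
        -3.19030500e+01],
       [-9.87139527e-01, -2.58503847e-02, -1.57757128e-01,
         5.65648626e+02],
       [ 1.57648107e-01,  6.21525611e-03, -9.87475795e-01,
         1.49220608e+03],
       [ 0.00000000e+00,  0.00000000e+00,  0.00000000e+00,
         1.00000000e+00]])}
{'fx': 306.7714470698285, 'fy': 306.7714470698285, 'cx': 316.9410405344112, 'cy': 194.87500113832047, 'mount': array([[-7.77275818e-04,  9.64153486e-01,  2.65344023e-01,
        -7.46231220e+01],
       [ 4.70398381e-04, -2.65343722e-01,  9.64153768e-01,
        -1.70324024e+02],
       [ 9.99999587e-01,  8.74230808e-04, -2.47290980e-04,
         9.80936706e-01],
       [ 0.00000000e+00,  0.00000000e+00,  0.00000000e+00,
         1.00000000e+00]])}
```

View pics/scene0.png

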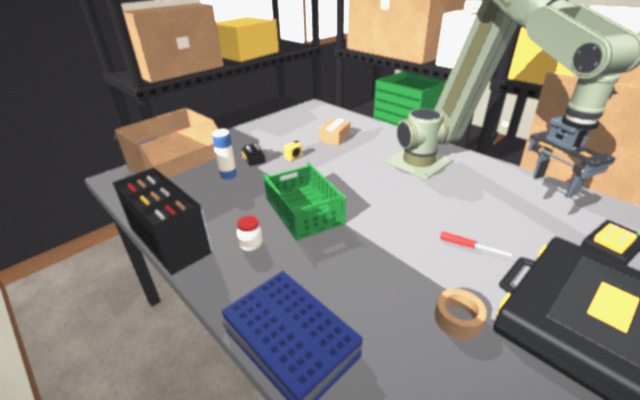

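View pics/top0.png

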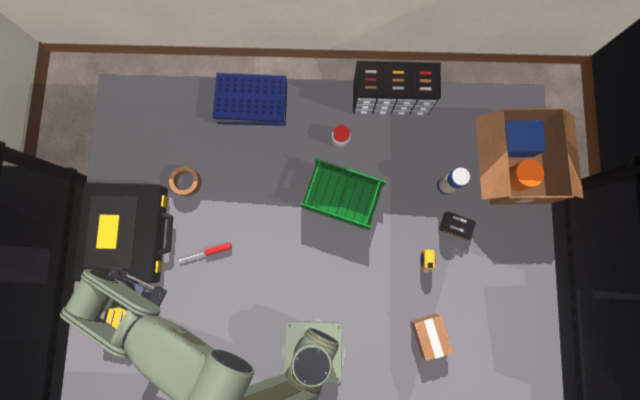

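```bash
cat > h.py <<'E'
from workcell import env
import numpy as np, cv2
from scipy.spatial.transform import Rotation as R
def pix2w(n,uv,z):
    c=env.camera_info(n);T=c["camera_from_world"]
    d=np.array([(uv[0]-c["cx"])/c["fx"],(uv[1]-c["cy"])/c["fy"],1.])
    Rw=T[:3,:3].T;o=-Rw@T[:3,3];d=Rw@d
    return o+d*(z-o[2])/d[2]
def w2pix(n,p):
    c=env.camera_info(n);T=c["camera_from_world"]
    q=np.atleast_2d(p)@T[:3,:3].T+T[:3,3]
    return np.c_[q[:,0]/q[:,2]*c["fx"]+c["cx"],q[:,1]/q[:,2]*c["fy"]+c["cy"]]
def crop(n,name,x0,y0,x1,y1,s):
    f=env.grab_frame(n)[y0:y1,x0:x1]
    cv2.imwrite(name,cv2.cvtColor(cv2.resize(f,None,fx=s,fy=s,interpolation=cv2.INTER_CUBIC),cv2.COLOR_RGB2BGR))
E
python3 - <<'E'
from h import *
crop("top","pics/t1.png",270,120,470,270,4)
for l in ("crate","battery","tape_measure","screw_jar","tape_roll","spray_can","screwdriver"):
    r=env.masks_of("top",l)
    for m in r[:2]: print(l,round(m["p"],2),m["location"],m["region"].sum(),pix2w("top",m["location"],50).round())
m=env.masks_of("top","crate")[0]["region"]
np.save("cm.npy",m)
crop("scene","pics/s1.png",190,120,390,270,4)
m2=env.masks_of("scene","crate"); 
for q in m2: print(q["p"],q["location"])
np.save("cs.npy",m2[0]["region"])
# silhouette fit of open box
from scipy.optimize import minimize
def hull(n,x,y,a):
    c,s=np.cos(a),np.sin(a);P=[]
    for z in(0,105):
        for i,j in((-90,-135),(90,-135),(90,135),(-90,135)):
            P.append((x+c*i-s*j,y+s*i+c*j,z))
    return cv2.convexHull(w2pix(n,P).astype(np.float32))
def cost(p):
    t=0
    for n,M in(("top",m),("scene",m2[0]["region"])):
        im=np.zeros((1600,2560),np.uint8); cv2.fillConvexPoly(im,((hull(n,p[0],p[1],p[2]/100)+.5)*4-.5).round().astype(np.int32),255)
        a=cv2.resize(im,(640,400),interpolation=cv2.INTER_AREA)/255.
        k=cv2.convexHull(np.argwhere(M)[:,::-1].astype(np.int32));b=np.zeros((400,640),np.uint8);cv2.fillConvexPoly(b,k,1)
        t+=np.abs(a-b).sum()
    return t
p0=pix2w("top",(342,193),40)
best=min((minimize(cost,[p0[0],p0[1],a],method="Nelder-Mead",options=dict(initial_simplex=[[p0[0],p0[1],a],[p0[0]+15,p0[1],a],[p0[0],p0[1]+15,a],[p0[0],p0[1],a+8]])) for a in(-25,-15,-5)),key=lambda r:r.fun)
print(best.x,best.fun,"yaw",np.degrees(best.x[2]/100))
E
```

```text
crate 0.59 [342.3, 192.3] 3647 [581. -94.  50.]
battery 0.77 [457.3, 222.7] 695 [ 478. -520.   50.]
battery 0.29 [182.7, 178.7] 576 [617. 507.  50.]
tape_measure 0.8 [429.4, 257.2] 278 [ 349. -416.   50.]
tape_measure 0.49 [458.0, 223.8] 679 [ 474. -523.   50.]
screw_jar 0.54 [338.3, 136.7] 369 [796. -75.  50.]
tape_roll 0.9 [180.6, 175.7] 582 [628. 515.  50.]
tape_roll 0.37 [347.0, 174.9] 530 [ 648. -110.   50.]
spray_can 0.84 [453.6, 180.0] 536 [ 639. -510.   50.]
screwdriver 0.78 [221.6, 247.2] 195 [366. 344.  50.]
0.71 [306.1, 200.9]
[572.28087989 -93.60600361 -29.53880798] 277.12549019607843 yaw -16.924490292686297
```

View pics/t1.png

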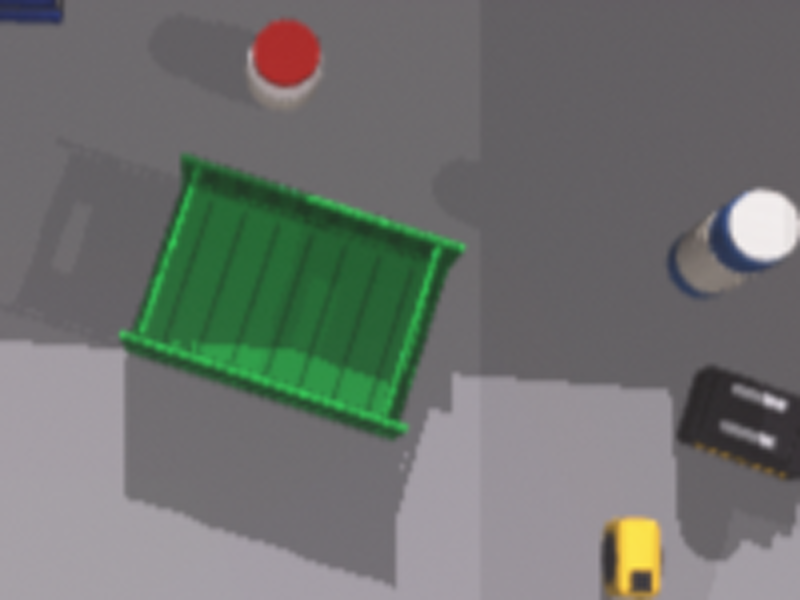

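View pics/s1.png

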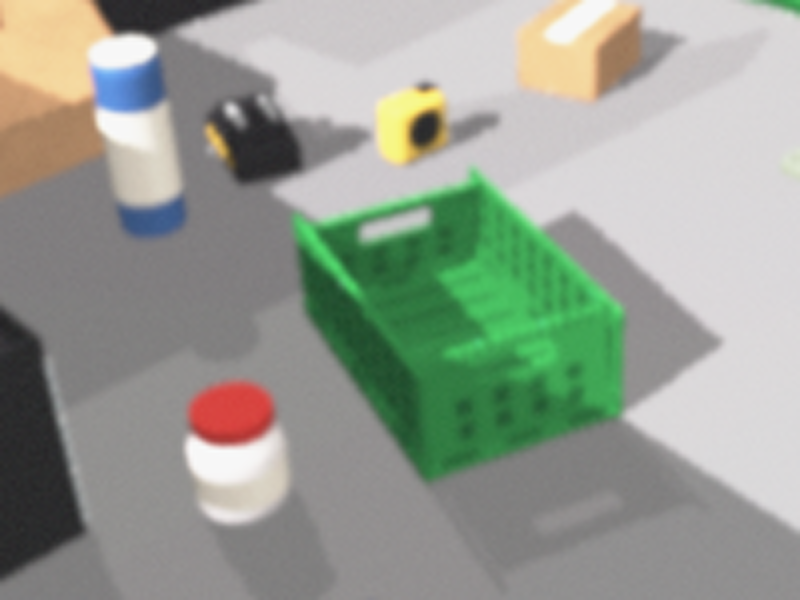

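```bash
python3 - <<'E'
from h import *
C=[(316.5,159.7),(385.3,182),(370.6,228),(301,204.5)]
W=np.array([pix2w("top",c,105)[:2] for c in C]);print(W.round(1))
print("centre",W.mean(0).round(1))
for i in range(4):
    d=W[(i+1)%4]-W[i];print(np.linalg.norm(d).round(1),np.degrees(np.arctan2(d[1],d[0])).round(1))
x,y,a=572.3,-93.6,np.radians(-16.9)
f=env.grab_frame("top");g=env.grab_frame("scene")
def P(u,v,z):return (x+np.cos(a)*u-np.sin(a)*v,y+np.sin(a)*u+np.cos(a)*v,z)
ims=[]
for n,f,b in(("top",f,(270,120)),("scene",g,(190,120))):
    im=cv2.resize(f[b[1]:b[1]+150,b[0]:b[0]+200],None,fx=4,fy=4)
    for z,h in((0,1),(105,1)):
        q=w2pix(n,[P(i,j,z) for i,j in((-90,-135),(90,-135),(90,135),(-90,135))])
        q=(q+.5-b)*4-.5
        cv2.polylines(im,[q.round().astype(np.int32)],True,(255,0,0) if z else (255,255,0),1)
    cv2.imwrite(f"pics/ov_{n}.png",im[:,:,::-1])
for n,uv,z in(("jar",(341.5,132),85),("jarbase",(340.5,145),0),):
    print(n,pix2w("top",uv,z).round())
print(env.state()["time_s"])
E
```

```text
[[ 689.6    4.8]
 [ 613.3 -246.1]
 [ 445.6 -194.3]
 [ 523.3   55.6]]
centre [567.9 -95. ]
262.3 -106.9
175.5 162.8
261.7 72.7
173.9 -17.0
jar [803. -85.  85.]
jarbase [778. -86.   0.]
0.75
```

View pics/ov_top.png

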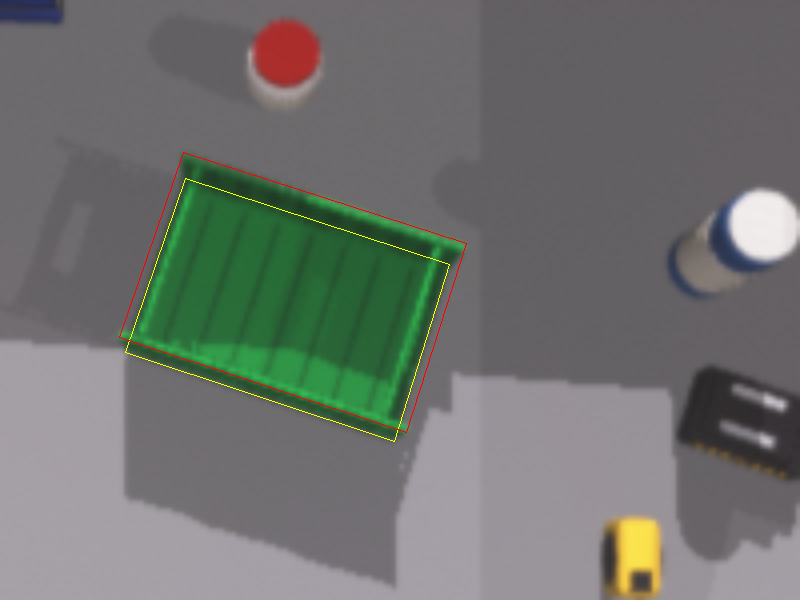

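View pics/ov_scene.png

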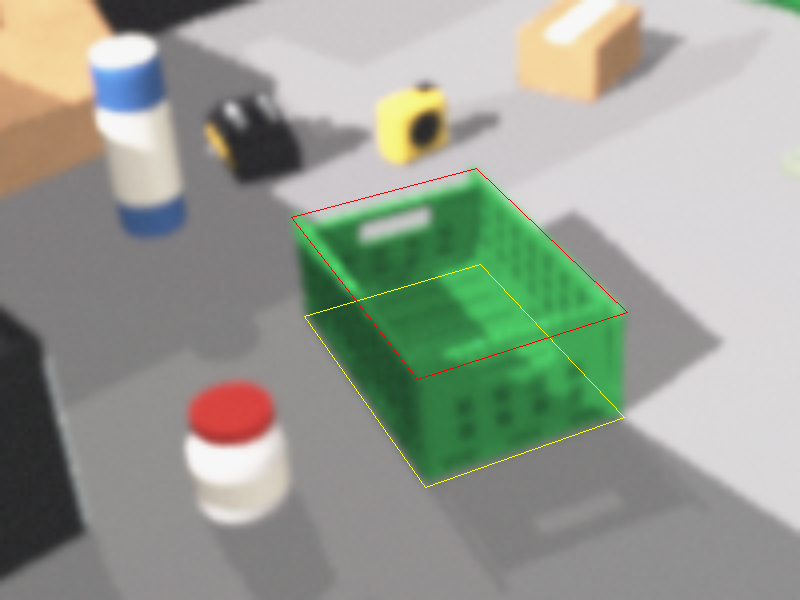

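```bash
cat >> h.py <<'E'
CX,CY,A=571.,-94.,np.radians(-17)
def cf():
    s=env.state();p=s["ee_pos"];dx,dy=p[0]-CX,p[1]-CY
    print("t %.2f u %.1f v %.1f z %.1f"%(s["time_s"],np.cos(A)*dx+np.sin(A)*dy,-np.sin(A)*dx+np.cos(A)*dy,p[2]),"rot",s["ee_rot"].round(1),"F",s["force"].round(1),"w %.0f"%s["gripper_width"])
E
python3 -m handwheel '[[0,[0,0,0],[0,-5.7,0]],[0,[33,0,-22],[0,0,0]],[0,[33,0,-22],[0,0,0]],[0,[33,0,-22],[0,0,0]],[0,[33,0,-22],[0,0,0]],[0,[33,0,-22],[0,0,0]],[0,[33,0,-22],[0,0,0]],[0,[33,0,-22],[0,0,0]],[0,[33,0,-22],[0,0,0]],[0,[33,0,-22],[0,0,0]]]' 10; python3 -c "from h import *;cf()"
```

```text
time_s: 1.58
ee_pos: [448.9, 252.8, 214.2]
ee_rot: [-90.0, -0.0, -17.0]
force: [0.7, 0.3, 0.3]
gripper_width: 27.7
t 1.58 u -218.2 v 295.9 z 214.2 rot [-90.  -0. -17.] F [0.7 0.3 0.3] w 28
```

```bash
python3 -m handwheel '[[0,[24,18,-16],[0,0,0]],[0,[24,18,-16],[0,0,0]],[0,[24,18,-16],[0,0,0]],[0,[24,18,-16],[0,0,0]],[0,[24,18,-16],[0,0,0]],[0,[24,18,-16],[0,0,0]],[0,[24,18,-16],[0,0,0]],[0,[0,6,0],[0,0,0]],[0,[0,0,0],[0,0,0]],[0,[0,0,0],[0,0,0]]]'; python3 - <<'E'
from h import *
cf(); crop("top","pics/t2.png",270,120,470,270,4);crop("scene","pics/s2.png",190,120,390,270,4)
E
```

```text
time_s: 2.42
ee_pos: [575.5, 98.5, 81.8]
ee_rot: [-90.0, 0.1, -17.0]
force: [0.7, -0.2, 0.3]
gripper_width: 0.3
t 2.42 u -52.0 v 185.4 z 81.8 rot [-90.    0.1 -17. ] F [ 0.7 -0.2  0.3] w 0
```

View pics/s2.png

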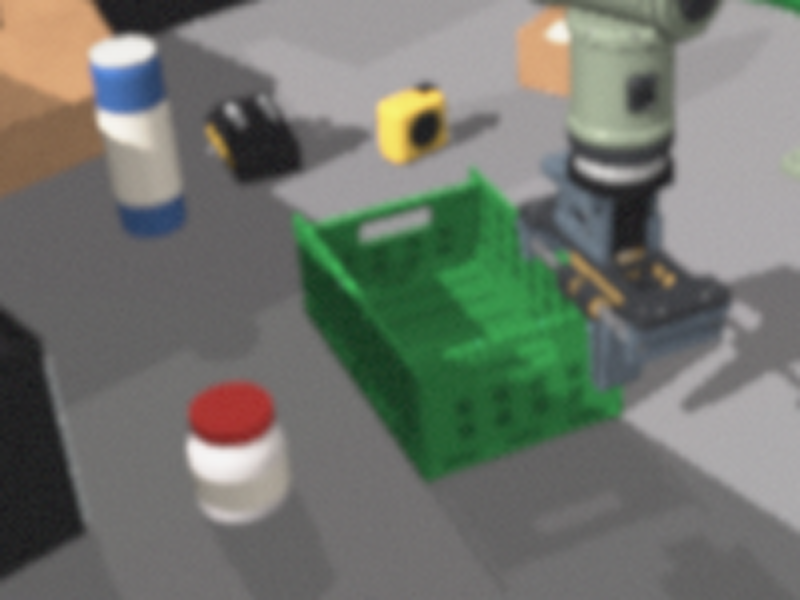

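```bash
python3 -m handwheel '[[0,[0,0,-15],[0,0,0]],[0,[0,0,-12],[0,0,0]],[0,[0,0,-8],[0,0,0]],[0,[0,0,-8],[0,0,0]],[0,[0,0,-8],[0,0,0]],[0,[0,2,-8],[0,0,0]],[0,[0,2,-8],[0,0,0]],[0,[0,3,-10],[0,0,0]],[0,[0,3,-10],[0,0,0]],[0,[0,4,-12],[0,0,0]]]'; python3 - <<'E'
from h import *
cf(); crop("scene","pics/s3.png",190,120,390,270,4)
E
```

```text
time_s: 3.35
ee_pos: [546.8, 2.8, 67.6]
ee_rot: [-90.0, -0.0, -17.0]
force: [1.0, 0.2, -0.8]
gripper_width: 0.6
t 3.35 u -51.4 v 85.5 z 67.6 rot [-90.  -0. -17.] F [ 1.   0.2 -0.8] w 1
```

View pics/s3.png

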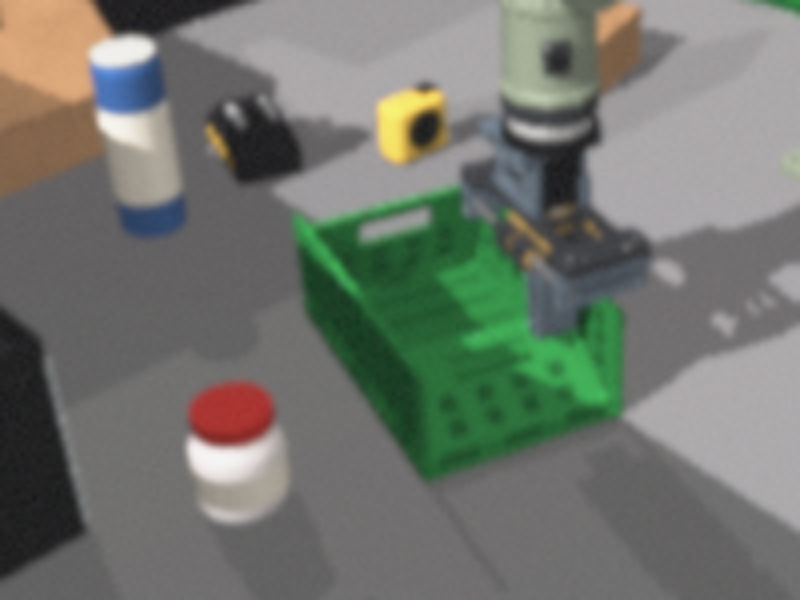

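The left end wall has folded and the crate hasn't moved. Next is the right end wall, going up and over.

```bash
python3 -m handwheel '[[0,[0,-40,0],[0,0,0]],[0,[0,-40,0],[0,0,0]],[0,[0,0,-39],[0,0,0]],[0,[0,0,-39],[0,0,0]],[0,[0,0,-39],[0,0,0]],[0,[0,0,-39],[0,0,0]],[0,[0,0,-39],[0,0,0]],[0,[0,0,-39],[0,0,0]],[0,[0,0,-39],[0,0,0]],[0,[0,0,0],[0,0,0]]]'; python3 - <<'E'
from h import *
cf(); crop("top","pics/t3.png",270,120,470,270,4)
E
```

```text
time_s: 4.23
ee_pos: [465.3, -263.5, 147.8]
ee_rot: [-90.2, -0.0, -17.3]
force: [0.7, -0.0, -0.3]
gripper_width: 0.8
t 4.23 u -51.5 v -193.0 z 147.8 rot [-90.2  -0.  -17.3] F [ 0.7 -0.  -0.3] w 1
```

View pics/t3.png

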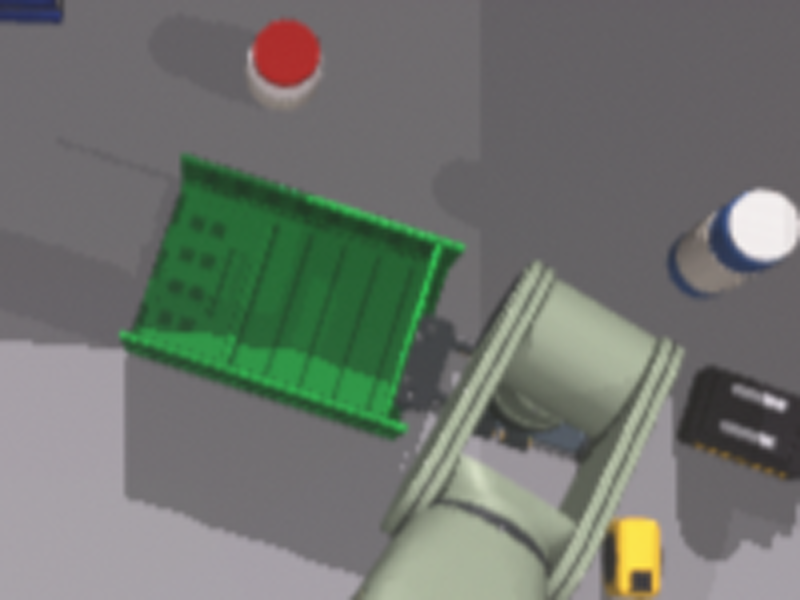

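```bash
python3 -m handwheel '[[0,[0,34,0],[0,0,0]],[0,[0,33,0],[0,0,0]],[0,[0,0,22],[0,0,0]],[0,[0,0,20],[0,0,0]],[0,[0,0,9],[0,0,0]],[0,[0,0,9],[0,0,0]],[0,[0,2,9],[0,0,0]],[0,[0,2,9],[0,0,0]],[0,[0,3,10],[0,0,0]],[0,[0,3,10],[0,0,0]]]'
python3 -m handwheel '[[0,[0,4,11],[0,0,0]],[0,[0,0,0],[0,0,0]],[0,[0,-40,0],[0,0,0]],[0,[0,-40,0],[0,0,0]],[0,[-30,0,20],[0,0,0]],[0,[-30,0,20],[0,0,0]],[0,[-30,0,20],[0,0,0]],[0,[0,0,20],[0,0,0]],[0,[0,0,0],[0,0,0]],[0,[0,0,0],[0,0,0]]]'; python3 - <<'E'
from h import *
cf(); crop("scene","pics/s4.png",190,120,390,270,4)
crop("top","pics/t4.png",270,120,470,270,4)
E
```

```text
time_s: 5.12
ee_pos: [496.2, -163.1, 70.9]
ee_rot: [-90.0, -0.0, -17.0]
force: [-1.0, 0.4, 0.4]
gripper_width: 0.4
time_s: 5.95
ee_pos: [436.8, -50.3, 147.2]
ee_rot: [-90.0, -0.1, -16.9]
force: [0.3, 0.3, -0.2]
gripper_width: 0.4
t 5.95 u -141.1 v 2.6 z 147.2 rot [-90.   -0.1 -16.9] F [ 0.3  0.3 -0.2] w 0
```

View pics/t4.png

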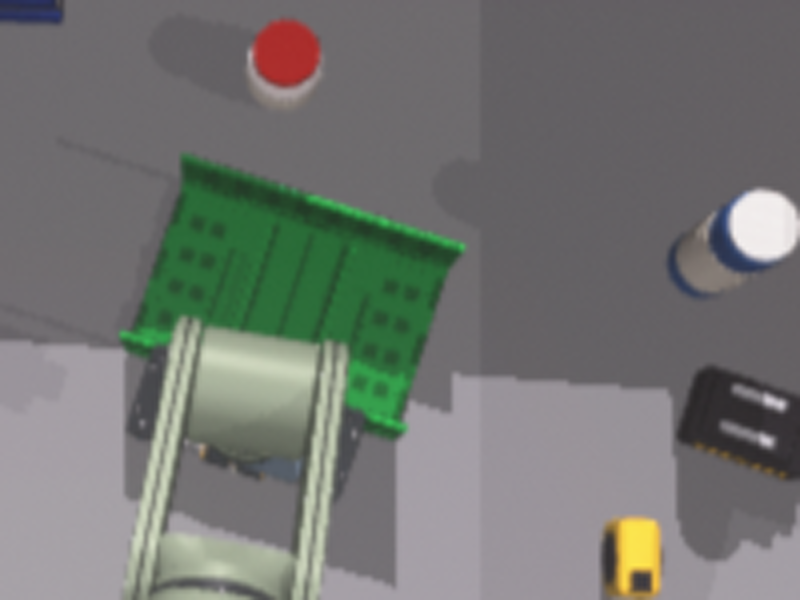

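View pics/s4.png

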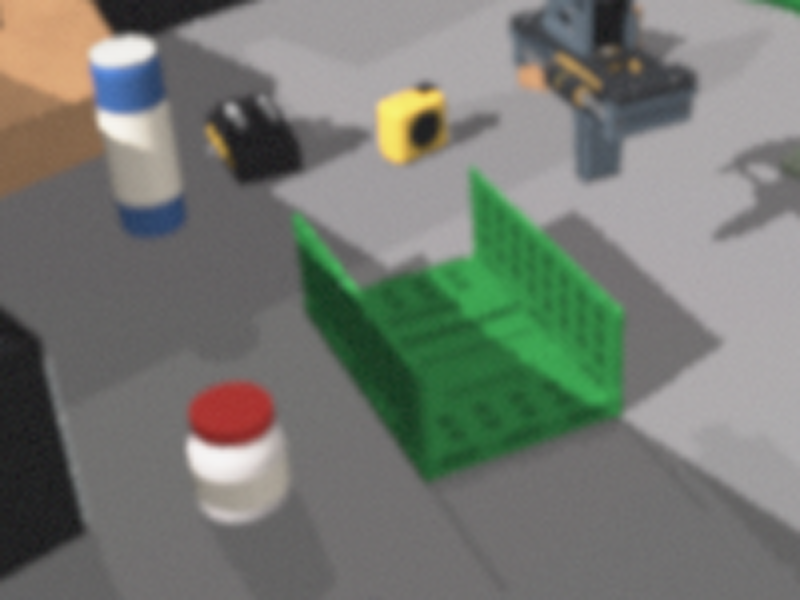

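```bash
python3 - <<'E'
from h import *
def P(u,v,z):return (CX+np.cos(A)*u-np.sin(A)*v,CY+np.sin(A)*u+np.cos(A)*v,z)
for n,b in(("t4",(270,120)),("s4",(190,120))):
    im=cv2.imread(f"pics/{n}.png"); c="top" if n[0]=="t" else "scene"
    for th,col in((1.571,(0,0,255)),(1.42,(0,255,255))):
      for s in(1,-1):
        q=w2pix(c,[P(i,s*(130-93*np.sin(th)),14+93*np.cos(th)) for i in(-81,81)])
        q=((q+.5-b)*4-.5).round().astype(int)
        cv2.line(im,q[0].tolist(),q[1].tolist(),col,1)
    cv2.imwrite(f"pics/{n}o.png",im[100:500,100:660])
E
```

```text
(no output)
```

View pics/s4o.png

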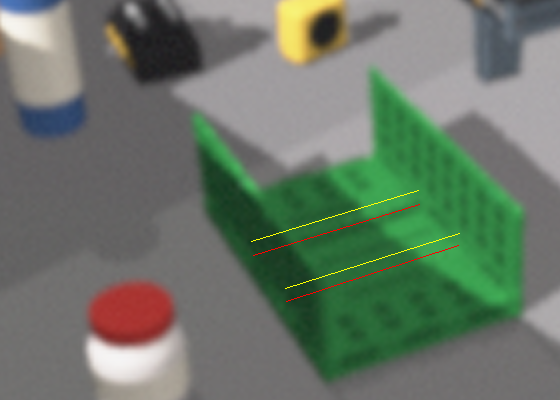

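View pics/t4o.png

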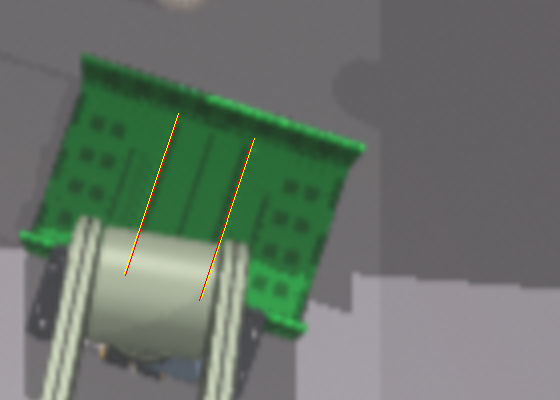

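```bash
python3 -m handwheel '[[0,[0,33,0],[0,0,0]],[0,[0,33,0],[0,0,0]],[0,[20,0,0],[0,0,0]],[0,[9,0,0],[0,0,0]],[0,[9,0,0],[0,0,0]],[0,[9,0,0],[0,0,0]],[0,[9,2,0],[0,0,0]],[0,[9,2,0],[0,0,0]],[0,[10,3,0],[0,0,0]],[0,[10,3,0],[0,0,0]]]'
python3 -m handwheel '[[0,[11,4,0],[0,0,0]],[0,[0,0,0],[0,0,0]],[0,[0,-40,0],[0,0,0]],[0,[0,-40,0],[0,0,0]],[0,[38,0,0],[0,0,0]],[0,[38,0,0],[0,0,0]],[0,[38,0,0],[0,0,0]],[0,[38,0,0],[0,0,0]],[0,[38,0,0],[0,0,0]],[0,[0,0,0],[0,0,0]]]'; python3 - <<'E'
from h import *
cf(); crop("scene","pics/s5.png",190,120,390,270,4)
crop("top","pics/t5.png",270,120,470,270,4)
E
```

```text
time_s: 6.88
ee_pos: [518.8, -75.6, 71.0]
ee_rot: [-90.0, -0.1, -17.0]
force: [0.5, -0.0, 0.3]
gripper_width: 0.8
time_s: 7.72
ee_pos: [715.4, -135.9, 144.5]
ee_rot: [-90.0, -0.2, -17.0]
force: [-0.2, 0.9, -1.9]
gripper_width: 0.7
t 7.72 u 150.4 v 2.2 z 144.5 rot [-90.   -0.2 -17. ] F [-0.2  0.9 -1.9] w 1
```

View pics/s5.png

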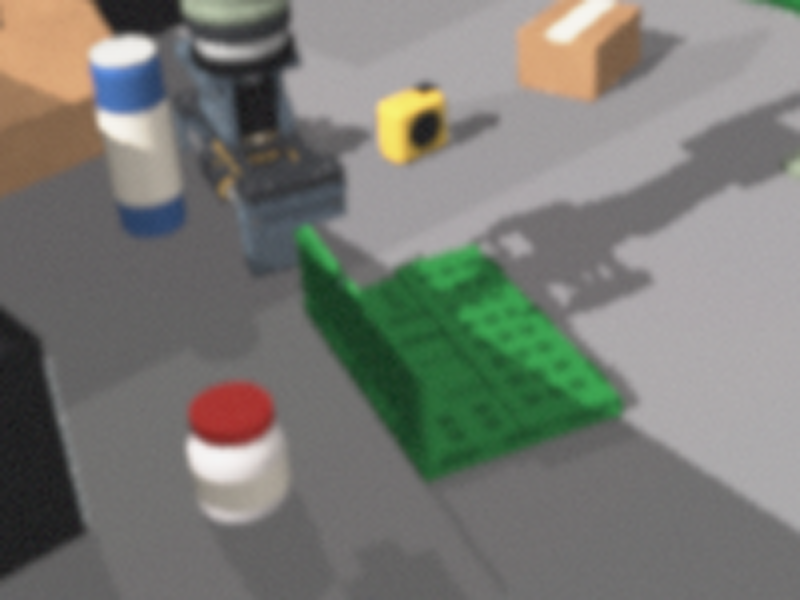

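View pics/t5.png

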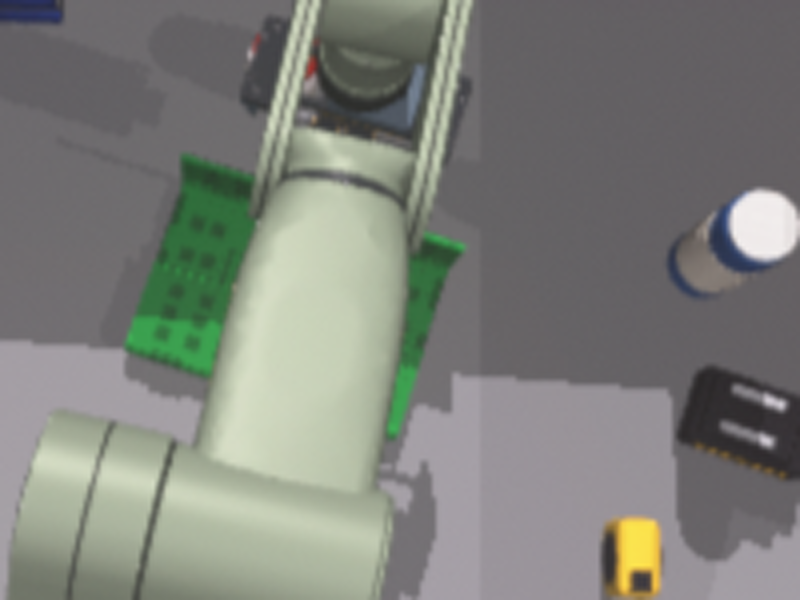

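```bash
python3 -m handwheel '[[0,[0,32,0],[0,0,0]],[0,[0,31,0],[0,0,0]],[0,[-20,0,0],[0,0,0]],[0,[-18,0,0],[0,0,0]],[0,[-9,0,0],[0,0,0]],[0,[-9,0,0],[0,0,0]],[0,[-9,2,0],[0,0,0]],[0,[-9,2,0],[0,0,0]],[0,[-10,3,0],[0,0,0]],[0,[-10,3,0],[0,0,0]]]'
python3 -m handwheel '[[0,[-11,4,0],[0,0,0]],[0,[0,0,0],[0,0,0]],[0,[0,-40,0],[0,0,0]],[0,[0,-40,0],[0,0,0]],[0,[-38,-10,0],[0,0,0]],[0,[-38,-10,0],[0,0,0]],[0,[-38,-10,0],[0,0,0]],[0,[-38,-10,0],[0,0,0]],[0,[-38,0,0],[0,0,0]],[0,[-30,0,0],[0,0,0]]]'; python3 - <<'E'
from h import *
cf(); crop("scene","pics/s6.png",190,120,390,270,4)
crop("top","pics/t6.png",270,120,470,270,4)
E
```

```text
time_s: 8.65
ee_pos: [619.8, -106.3, 75.1]
ee_rot: [-90.0, -0.1, -17.0]
force: [-0.3, -0.1, 0.2]
gripper_width: 0.4
time_s: 9.48
ee_pos: [397.2, -38.5, 191.3]
ee_rot: [-90.0, -0.1, -17.0]
force: [0.1, -0.3, -0.0]
gripper_width: 0.2
t 9.48 u -182.4 v 2.3 z 191.3 rot [-90.   -0.1 -17. ] F [ 0.1 -0.3 -0. ] w 0
```

View pics/s6.png

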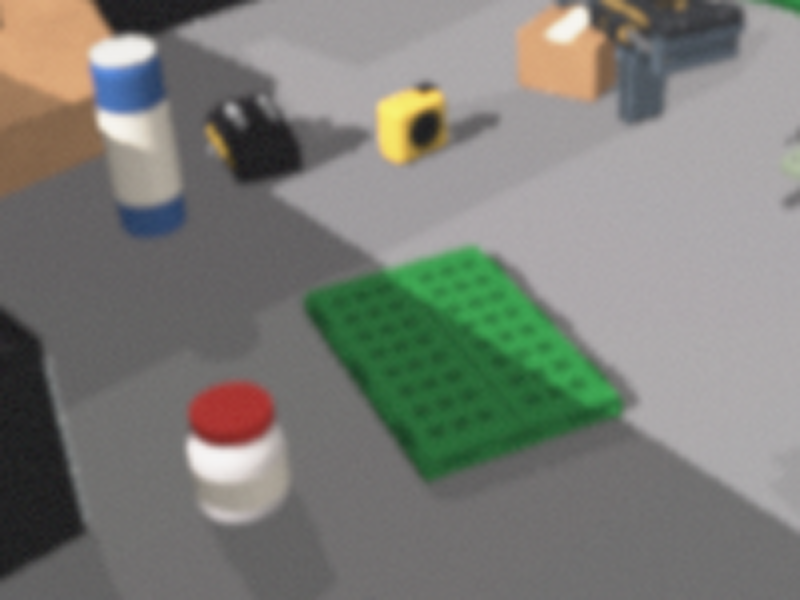

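View pics/t6.png

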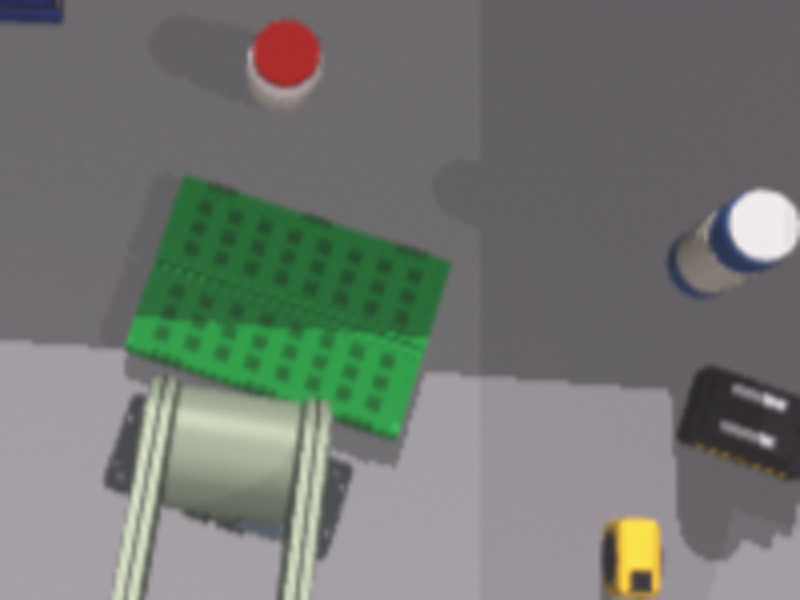

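```bash
python3 -m handwheel '[[0,[0,0,0],[0,0,0]],[0,[0,0,0],[0,0,0]],[0,[0,0,0],[0,0,0]],[0,[0,0,0],[0,0,0]],[0,[0,0,0],[0,0,0]],[0,[0,0,0],[0,0,0]],[0,[0,0,0],[0,0,0]],[0,[0,0,0],[0,0,0]],[0,[0,0,0],[0,0,0]],[0,[0,0,0],[0,0,0]]]'; python3 - <<'E'
from h import *
def P(u,v,z):return (CX+np.cos(A)*u-np.sin(A)*v,CY+np.sin(A)*u+np.cos(A)*v,z)
f=env.grab_frame("scene");b=(190,120)
im=cv2.resize(f[120:270,190:390],None,fx=4,fy=4,interpolation=cv2.INTER_CUBIC)[:,:,::-1].copy()
q=w2pix("scene",[P(i,j,23) for i,j in((-90,-135),(90,-135),(90,135),(-90,135))])
cv2.polylines(im,[((q+.5-b)*4-.5).round().astype(np.int32)],True,(0,0,255),1)
for s in(1,-1):
    q=w2pix("scene",[P(s*(86-85*np.sin(1.571)),j,23) for j in(-135,135)]); cv2.polylines(im,[((q+.5-b)*4-.5).round().astype(np.int32)],False,(0,255,255),1)
cv2.imwrite("pics/s7.png",im)
E
```

```text
time_s: 10.42
ee_pos: [399.1, -39.1, 189.9]
ee_rot: [-90.0, 0.0, -17.0]
force: [-0.5, -0.0, 0.3]
gripper_width: 0.6
```

View pics/s7.png

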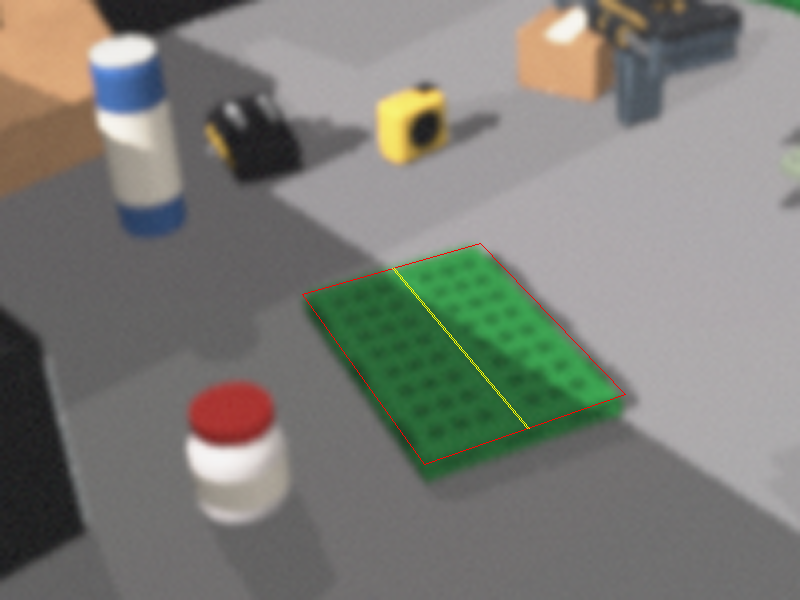

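The 23 mm outline matches the crate, the walls meet along the middle seam at (395,268)–(528,429), and everything around it is where it was.

```bash
python3 -c "
from workcell import env
print(env.job_done())"
```

```text
the job is handed in; nothing more can be done
None
```

The crate is folded flat where it stood, and I handed the job in at about 10.5 s of the 58 s. With the gripper shut, I pushed the left end wall in from outside, then the right one, then the near and far long walls. Each wall fell flat by itself, and I then pulled the arm clear.

- **Crate:** in the last scene picture, the outline predicted for a 23 mm high folded crate at its starting pose lies on the crate to within a few mm. The long walls meet along the middle seam, and I saw no shift or tilt.
- **Surroundings:** the jar, spray can, battery and tape measure look unmoved in the last close-up. The tape roll and screwdriver are outside that close-up, so I didn't check them after the start, but the arm kept well above them.
- **Forces:** readings never passed 2 N, though they were only taken at the end of each move.
- **Not settled:** the pictures couldn't resolve the end walls' exact angle to better than about 0.1 rad before I folded the long walls over them. They looked flat, and the folded height fits that.

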